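# Load the instrument dishes and close the steriliser tray

### The arm

A 6-joint arm with a two-finger parallel gripper is mounted at the origin on the work surface. World frame = base frame: x ahead of the robot, y to its left, z up, the work surface at z = 0. Lengths are in mm, angles in rad, forces in N, time in s.
With the tool pointing down it reaches from about 275 to 825 mm from the base axis. Payload 4.9 kg.
Tool frame: the origin (TCP) lies at the very end of the fingers, on their centre line; the grasp point (between the pads) lies 19 mm behind it; z points along the fingers, y is the line along which they close (so a half turn about z gives the same grasp; the last joint's range is limited). The gripper opens to 85 mm and grips with 20 to 120 N. Pads are 22 mm wide; open, the fingers measure 114 mm over their backs; the gripper's body (76 mm by 85 mm) begins 54 mm behind the grasp point. The pads swing forward as they close: fully open they stand 13 mm farther back than shut.
Start: joints at [1.038, 0.326, -0.193, 1.052, 0, 1.437], TCP at [213.568, 506.86, 231.281] pointing down, gripper open.
Joint ranges: [-2.65, 2.65], [-0.97, 1.79], [-1.3, 1.35], [-1.93, 2.1], [-1.47, 1.37], [-3.14, 3.14]. Speed limits (rad/s): [2.57, 2.57, 3.14, 3.14, 3.14, 3.14].

### API

Orientations are given as [roll, pitch, yaw] about the fixed x, y, z axes, in that order (R = Rz(yaw) Ry(pitch) Rx(roll)).
In Python, from bench import bot, solve_ik, imaging gives the robot as it stands. Calls block until the motion is done:
- bot.move_ptp(position, orientation): joint-space move of the TCP to a pose.
- bot.movel(position, rot=None, max_speed=150, threshold=None): straight line of the TCP; rot=None keeps the orientation; max_speed is the mean speed in mm/s. With threshold (N) it stops when the force on the tool has changed by that much, and returns True; else False.
- bot.move_j(angles): joint-space move.
- bot.grip(opening, effort=None): opening from 0.0 (shut) to 1.0 (fully open); effort is the grip in N (None keeps the last); returns when the fingers have stopped.
- bot.dwell(seconds).
- solve_ik(position, orientation): joint angles nearest the present ones, or None.
- bot.get_state(): the state.
- imaging.capture(name): name is "scene" or "top"; returns the picture (384x512x3 uint8, blue, green, red); there is no depth.
- imaging.camera_model(name): a dict with "K" (3x3 intrinsics, pixels), "position" and "rotation" of the camera in the world. Camera axes: x right, y up, looking along -z (the intrinsics and any distortion apply to the point x, -y, -z); pixel columns grow to the right and rows downward; lengths in mm; the calibration is good to about 2 mm. A picture is of the moment at which its call begins. camera_model takes no time and is no camera call.
A pose or a line that the arm cannot do raises bot.IKError and nothing moves.
- bot.sign_off(): hands the job in; it is judged then, once.
The state is a dict: "t": time; "qpos": joint angles; "joint_velocities": joint speeds; "effort": joint torques, N m; "tcp_pos": TCP position; "orientation": TCP orientation; "contact_force": force on the tool from outside, world axes, zero at the start; "wrist_torque": the same for the moment, N m; "opening": opening from 0.0 (shut) to 1.0 (fully open); "gripper_force": force on a finger pad.
Only numpy, scipy, OpenCV 4.12 (cv2) and the standard library are available. Lean on these libraries where they do the work, as an engineer would, in place of code of your own. Each camera call takes 0.05 s, during which the arm holds its last target. There are 200 camera calls.

### The job

The two washed steel instrument dishes were left standing on edge to drip on the pulled-out tray of the steriliser. Lay both of them over so that they lie flat on the tray, hollow side down, next to each other and not one on the other, like the little pots, and then push the tray fully home into the steriliser. Keep the two little pots hollow side down in the tray and leave everything else on the table where it is.

Things in the scene. Friction and masses are not known exactly. Their poses are not given: they have to be found in the camera images.
- dish_a: Steel rectangular dish, one large side open: 160 mm long, 64 wide, 26 deep outside, walls 2.5 mm, 0.11 to 0.22 kg. Starts on a long side on the tray floor, 64 mm tall, length along the slide. Origin: middle of its outer box. x axis: out of the open (hollow) side; y: along its length; z: across its width (up at the start). Hollow side down, its x axis points down, origin 13 mm above the floor.
- dish_b: Exactly like dish_a (size, origin, axes). Either may be nearer the robot; one always faces the other way round: the open sides look towards each other or away from each other. A standing dish (friction 0.5 to 0.7; centre of mass 7 mm from the outer face of its flat bottom) topples after 12 degrees towards its bottom, but must be leaned 31 degrees towards its open side to fall hollow side down. 
- steriliser: Fixed white steriliser, 410 mm wide (x), 380 deep (y from -380 to 0), 205 tall. Origin: at table height under the middle of its front; y axis: straight out of the front, the way the tray comes out; x along the front, z up. The top of its tray slot is 90 mm above the table, 50 above the tray floor: standing dishes cannot pass. Two knobs stick out 14 mm at x = 100 and 155, 153 mm up.
- tray (a joint): Slide of the tray out of the steriliser (m): 0 = fully home, drawer front against the steriliser's face; 0.31 = all the way out. Moves along the steriliser's y axis, stays where it is left, takes about 5 N to push plus drag of 12 N per m/s.
- tray_floor (a point): Middle of the tray's inner floor, on its upper face, 40 mm above the table, axes as the steriliser's; moves with the tray. Flat steel floor, 350 mm (x) by 320 (y); rims 20 mm high, 3 thick on both sides and at the back. In front, with its inner face 160 mm from this point, is the white drawer front: 404 mm wide, 15 thick, from 22 to 98 mm above the table.
- tray_handle (a point): Middle of the black bow handle's bar on the drawer front: round bar 12 mm thick, along x, 110 mm long, 62 mm above the table, its axis 40 mm out from the outside of the drawer front. It can be pushed on. With the tray home it is 55 mm out from the steriliser's face.
- pot_a: Small round steel pot, 50 mm across the rim, 28 mm tall, already lying hollow side down on the tray near the drawer front. Origin: centre of its rim, on the tray floor; z up. Loose, 40 g; it rides in with the tray.
- pot_b: Small round steel pot, 50 mm across the rim, 28 mm tall, already lying hollow side down on the tray near the drawer front. Origin: centre of its rim, on the tray floor; z up. Loose, 40 g; it rides in with the tray.
- sharps_box: Bystander: orange sharps box with blue lid, 90 x 115 x 136 mm; origin at the centre of its underside. Loose, to be left where it is.
- tumbler: Bystander: glass tumbler, 68 mm across the rim, 95 mm tall; origin at the centre of its underside. Loose, to be left where it is.
- kidney_dish: Bystander: steel kidney dish, 230 x 100 x 40 mm, hollow side up; origin at the centre of its underside. Loose, to be left where it is.
- tweezers: Bystander: dark steel tweezers, 136 mm long, 7 mm thick; origin at the centre of its underside. Loose, to be left where it is.
Things that resemble listed ones, but are neither listed nor needed, are in the scene too. Leave any blue or red look-alike of the dish_b alone.

How it is judged:
By the outcome, as a careful person would: the job done as asked, in the order asked, and still so for the second after the job is handed in, with the robot touching nothing.
It also fails if it takes over 54 s, if anything falls off the work surface, if the arm or the gripper's body presses on something with over 40 N, if the wrist force passes 120 N, or if a joint passes its speed limit or range.

## Working session

There is one attempt and no reset: what is moved stays moved. The work goes in short steps, each a Python script; the robot and the scene stay as the last script left them, time stands still between calls to the robot, and variables do not carry over. Pictures are saved under pics/ and viewed, at most 10 in all, crops included, and the job is handed in when it is done.

```bash
mkdir -p pics; ls
python3 - <<'E'
from bench import bot, imaging
import cv2
for n in ("scene","top"):
    im=imaging.capture(n); cv2.imwrite(f"pics/{n}0_raw.png",im)
    cv2.imwrite(f"pics/{n}0.png",cv2.resize(im,(800,600),interpolation=cv2.INTER_CUBIC))
    print(imaging.camera_model(n))
E
```

```text
pics
{'K': array([[423.59073846,   0.        , 254.96045614],
       [  0.        , 423.59073846, 191.71653236],
       [  0.        ,   0.        ,   1.        ]]), 'position': array([1255.81229585,  618.73414957,  776.03189738]), 'rotation': array([0.91599771, 0.01083839, 2.09640809])}
{'K': array([[367.74398704,   0.        , 254.14286223],
       [  0.        , 367.74398704, 189.87532382],
       [  0.        ,   0.        ,   1.        ]]), 'position': array([379.20777803, 132.07619364, 996.02493262]), 'rotation': array([ 0.08582519, -0.00787151, -1.59704974])}
```

View pics/scene0.png

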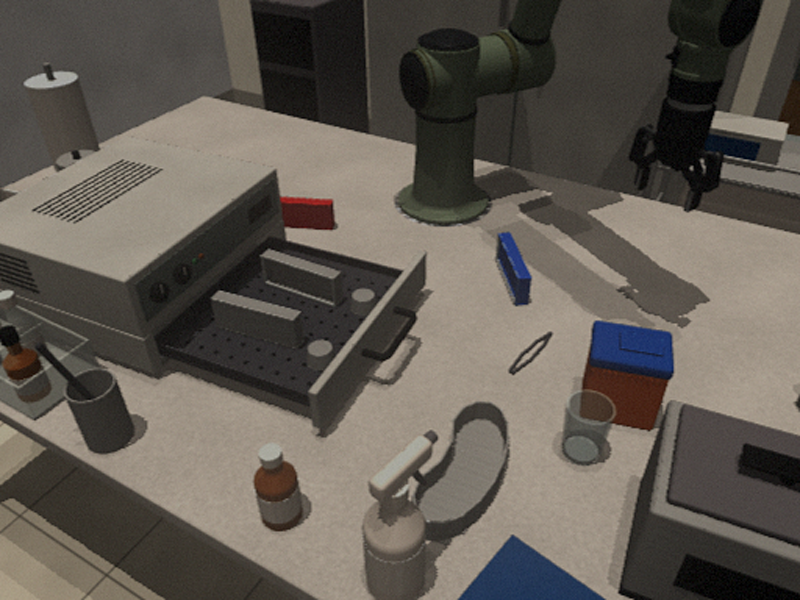

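View pics/top0.png

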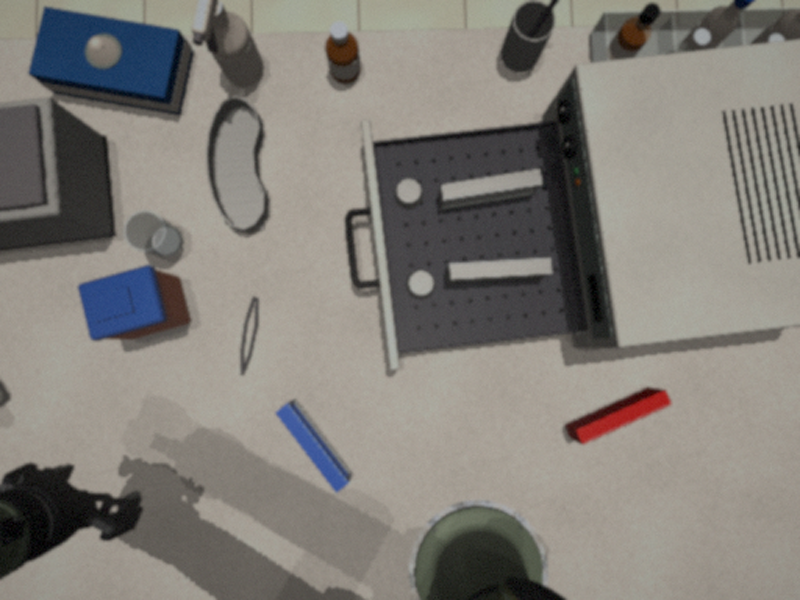

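The top picture shows the two standing grey dishes at (490,185) and (500,268), the pots at (408,190) and (420,283), and the drawer front from (367,125) to (393,368). The look-alikes are the blue one at (313,445) and the red one at (618,415), both on the table. The grey pair on the tray fits the description. I'll confirm that in an enlarged crop and see which way each one faces.

```bash
cat > h.py <<'E'
from bench import bot, solve_ik, imaging
import numpy as np, cv2
from scipy.spatial.transform import Rotation as R
def ray(n,u,v):
    m=imaging.camera_model(n);K=m["K"]
    d=np.array([(u-K[0,2])/K[0,0],-(v-K[1,2])/K[1,1],-1])
    return m["position"],R.from_euler("xyz",m["rotation"]).apply(d)
def px(n,u,v,z):
    p,d=ray(n,u,v); return p+d*(z-p[2])/d[2]
def proj(n,P):
    m=imaging.camera_model(n);K=m["K"]
    c=R.from_euler("xyz",m["rotation"]).inv().apply(np.atleast_2d(P)-m["position"])
    return np.c_[K[0,0]*c[:,0]/-c[:,2]+K[0,2], -K[1,1]*c[:,1]/-c[:,2]+K[1,2]]
E
python3 - <<'E'
from h import *
s=cv2.imread("pics/scene0_raw.png")[140:285,95:285]; t=cv2.imread("pics/top0_raw.png")[70:245,215:400]
a=cv2.resize(s,(400,305),interpolation=cv2.INTER_CUBIC); 
s2=cv2.resize(s[10:80,30:130],(400,280),interpolation=cv2.INTER_CUBIC)
left=np.vstack([a,s2])
b=cv2.resize(t,(400,378),interpolation=cv2.INTER_CUBIC); b=np.vstack([b,np.zeros((585-378,400,3),np.uint8)])
im=np.hstack([left,b]); im=np.clip(im.astype(float)*1.6,0,255).astype(np.uint8)
cv2.imwrite("pics/crop1.png",im)
f=.64
for nm,u,v,z in [("front_far",365,122,98),("front_near",390,370,98),("stFarTop",577,68,205),("stNearTop",618,347,205),("potF",408,190,68),("potN",420,283,68)]:
    print(nm,px("top",u*f,v*f,z).round(1))
E
```

```text
front_far [739.8 167.2  98. ]
front_near [342.4 137.   98. ]
stFarTop [ 769.6 -142.6  205. ]
stNearTop [ 369.9 -177.9  205. ]
potF [634.7 100.1  68. ]
potN [480.2  84.9  68. ]
```

View pics/crop1.png

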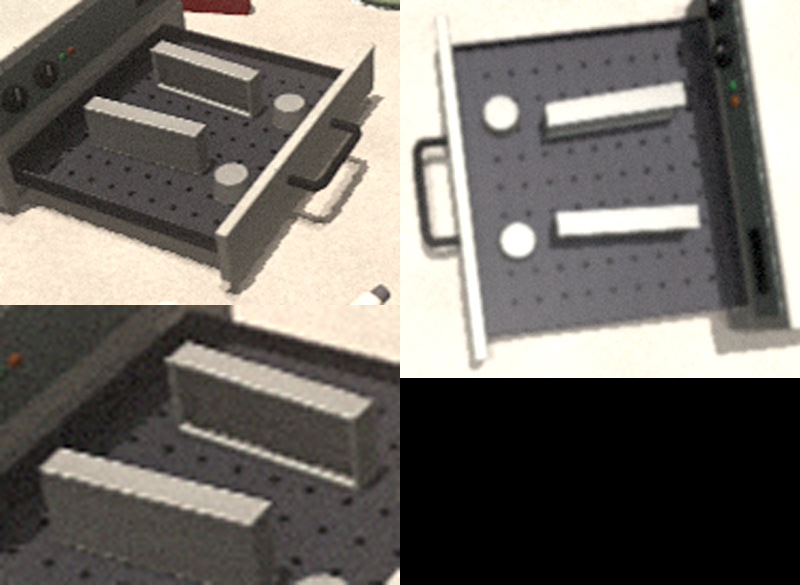

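The crop confirms it. The near dish shows its hollow with the lit lower rim, so it opens towards +x. The far dish shows its flat bottom towards +x, so it opens towards -x. The open sides therefore face each other. Next I'll compute the poses and the gap.

Run:
```python
from h import *
sc=400/185
g=lambda u,v,z: px("top",(u-400)/sc+215-.27,v/(378/175)+70-.27,z)
for nm,pts,z in [("far",[(546,105),(683,84),(686,105),(548,127)],104),("near",[(556,213),(697,206),(699,228),(557,236)],104)]:
    P=np.array([g(u,v,z)[:2] for u,v in pts]); d=P[1]+P[2]-P[0]-P[3]; 
    print(nm,P.mean(0).round(1),"len",np.linalg.norm(d/2).round(1),"thick",np.linalg.norm((P[0]+P[1]-P[2]-P[3])/2).round(1),"dirdeg",np.degrees(np.arctan2(-d[0],-d[1])).round(2))
    c=P.mean(0); print(" scene raw px of top centre",proj("scene",[[*c,104]]).round(1))
f0,f1=g(437,18,98),g(472,362,98);i0,i1=g(448,17,98),g(485,358,98)
print("front outer",f0,f1,np.degrees(np.arctan2(*(f0-f1)[[1,0]])),"inner",i0,i1,np.degrees(np.arctan2(*(i0-i1)[[1,0]])))
print("handle",g(423,145,62),g(432,243,62))
print("rims far",g(500,22,60),"near",g(560,330,60), g(730,305,60))
```

```text
far [629.6 -31.4] len 160.3 thick 25.3 dirdeg -7.67
 scene raw px of top centre [[162.1 194.3]]
near [495.7 -39. ] len 160.8 thick 25.7 dirdeg -1.61
 scene raw px of top centre [[191. 168.]]
front outer [739.92123408 171.65441871  98.        ] [341.24939529 140.82383429  98.        ] 4.422066912815454 inner [740.82604819 158.83698219  98.        ] [345.31864054 126.13819988  98.        ] 4.726209908519018
handle [598.47312166 193.22446704  62.        ] [480.53702503 184.90979059  62.        ]
rims far [748.41600617  97.07217896  60.        ] near [374.20109777  37.04567417  60.        ] [ 398.29716237 -164.41867884   60.        ]
```

```bash
cat >> h.py <<'E'
TH=np.radians(4.7); ex=np.array([np.cos(TH),np.sin(TH)]); ey=np.array([-np.sin(TH),np.cos(TH)]); F=np.array([554.9,-18.2])
def W(x,y,z): return [*(F+x*ex+y*ey),z]          # tray coords -> world
def down(deg): # tool down, closing line along x turned by deg; pick half turn with small joint 6
    return [np.pi,0,np.radians(deg+BR)]
BR=-90
def st(): s=bot.get_state(); print("t",round(s["t"],2),"tcp",np.round(s["tcp_pos"],1),"F",np.round(s["contact_force"],1),"op",round(s["opening"],3),"gf",s["gripper_force"])
E
python3 - <<'E'
from h import *
print(bot.get_state()["orientation"])
for b in (-90,90):
    print(b,[None if q is None else np.round(q,2) for q in (solve_ik([629.6,-31.4,150],[np.pi,0,np.radians(b+7.7)]),solve_ik([495.7,-39,80],[np.pi,0,np.radians(b+1.6)]))])
E
```

```text
[-3.14007786e+00 -2.11253334e-04  2.74278138e+00]
-90 [array([-0.17,  0.53, -0.09,  0.95,  0.  , -1.87]), array([-0.23,  0.39, -0.53,  0.65,  0.  , -1.83])]
90 [array([-0.17,  0.53, -0.09,  0.95,  0.  ,  1.27]), array([-0.23,  0.39, -0.53,  0.65,  0.  ,  1.32])]
```

```bash
sed -i 's/^BR=-90/BR=90/' h.py
python3 - <<'E'
from h import *
bot.move_ptp([629.6,-31.4,190],down(7.7)); st()
h=bot.movel([629.6,-31.4,81],max_speed=130,threshold=8); print(h); st()
if not h:
    bot.grip(0.0,30); st()
    p=bot.get_state()["tcp_pos"]
    bot.movel([p[0],p[1],p[2]+8],max_speed=60); st()
    cv2.imwrite("pics/s1.png",cv2.resize(imaging.capture("scene")[120:290,90:300],(800,600),interpolation=cv2.INTER_CUBIC))
E
```

```text
t 2.52 tcp [629.6 -30.3 190.2] F [-0.5  0.1 -0.9] op 1.003 gf 0.0
False
t 3.52 tcp [630.3 -31.4  81.9] F [ 0.4 -0.5  1.1] op 0.998 gf 0.0
t 4.09 tcp [629.9 -31.4  81.3] F [-0.   0.1  1.6] op 0.294 gf 29.504906237125397
t 4.38 tcp [630.1 -31.5  89.6] F [-0.   0.  -1.1] op 0.293 gf 29.575516283512115
```

View pics/s1.png

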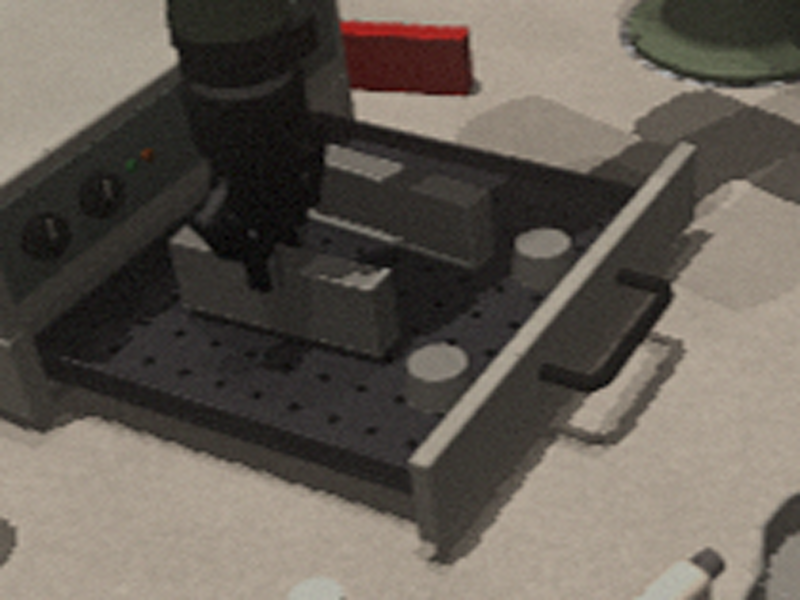

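The far dish is gripped squarely and lifted clear at about (285,300). The pots at (540,250) and (437,370) are untouched. I'll move it outward, set it down and tip it inward.

Run:
```python
from h import *
bot.movel(W(110,-19,89.5),rot=down(4.7),max_speed=60); st()
bot.movel(W(110,-19,79),max_speed=30,threshold=4); st()
bot.grip(1.0); 
bot.movel(W(110,-19,125),max_speed=100); bot.grip(0.0)
bot.movel(W(152,-19,125),max_speed=120)
bot.movel(W(152,-19,92),max_speed=100,threshold=8); st()
cv2.imwrite("pics/s2.png",cv2.resize(imaging.capture("scene")[120:290,90:300],(800,600),interpolation=cv2.INTER_CUBIC))
```

```text
t 5.19 tcp [665.7 -28.1  89.2] F [ 0.4  0.1 -1.6] op 0.297 gf 29.574097394943237
t 5.53 tcp [666.8 -28.1  81.1] F [ 0.5 -0.5  4.2] op 0.298 gf 31.201257705688477
t 8.5 tcp [707.3 -24.7  91.7] F [ 0.7 -0.   0.1] op 0.001 gf 0.0
```

View pics/s2.png

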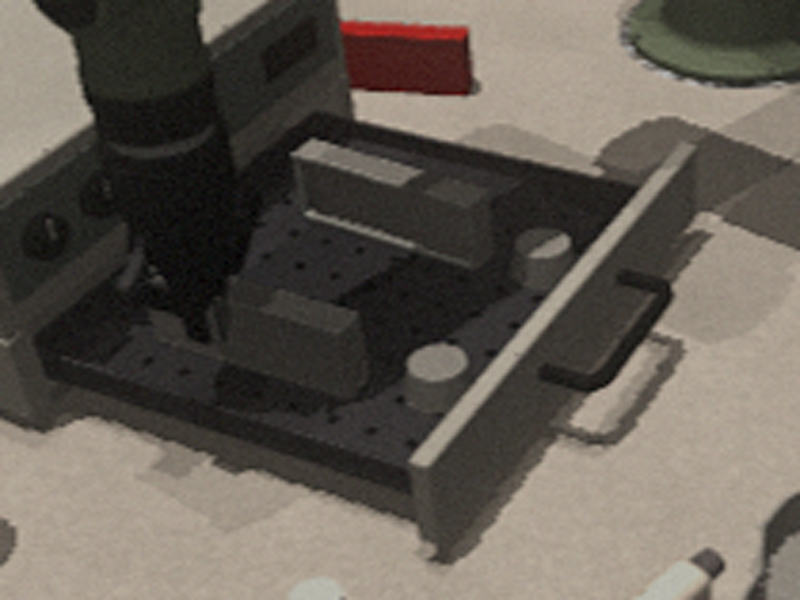

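The far dish now stands at about (300,335), further out, and the fingers are behind it. Next I'll tip it over, then pick up the near dish and set it outward.

Run:
```python
from h import *
print(bot.movel(W(95,-19,92),max_speed=80,threshold=15)); st()
bot.movel(W(125,-19,150),max_speed=200); bot.grip(1.0)
n=np.array([495.7,-39])
bot.move_ptp([*n,140],down(1.6)); 
cv2.imwrite("pics/s3.png",cv2.resize(imaging.capture("scene")[120:290,90:300],(800,600),interpolation=cv2.INTER_CUBIC))
h=bot.movel([*n,81],max_speed=110,threshold=8); print(h); st()
if not h:
    bot.grip(0.0,30); p=bot.get_state()["tcp_pos"]; st()
    bot.movel([p[0],p[1],p[2]+8],max_speed=60); st()
    bot.movel(W(-97,-19,p[2]+8),rot=down(4.7),max_speed=70)
    bot.movel(W(-97,-19,p[2]-3),max_speed=30,threshold=4); st()
```

```text
False
t 9.41 tcp [651.8 -29.4  92.3] F [-0.2 -0.5  0.1] op 0.0 gf 0.0
False
t 12.17 tcp [496.3 -39.1  81.1] F [ 0.   0.3 -0.4] op 1.0 gf 0.0
t 12.75 tcp [495.7 -39.1  81.4] F [-2.   0.8  5.8] op 0.296 gf 29.878741800785065
t 13.04 tcp [496.  -39.1  89.7] F [ 0.1  0.1 -2.4] op 0.294 gf 29.602581560611725
t 14.04 tcp [460.8 -45.2  81.3] F [-0.4  0.5  2.9] op 0.294 gf 30.851792693138123
```

View pics/s3.png

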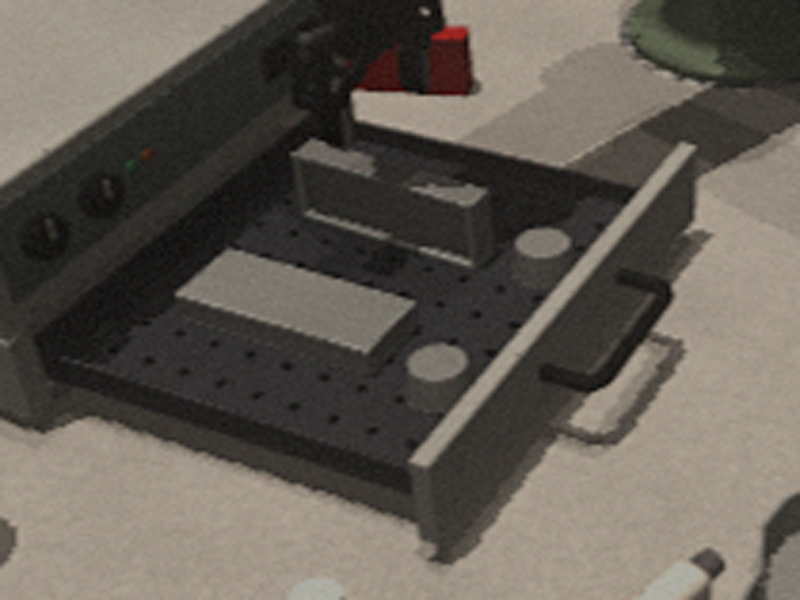

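The far dish now lies hollow side down at about (295,300), away from pot (437,370). Next is the same move for the near dish, pushed towards +x.

Run:
```python
from h import *
bot.grip(1.0); bot.movel(W(-97,-19,125),max_speed=100); bot.grip(0.0)
bot.movel(W(-139,-19,125),max_speed=120)
print(bot.movel(W(-139,-19,92),max_speed=100,threshold=8)); st()
print(bot.movel(W(-82,-19,92),max_speed=80,threshold=15)); st()
bot.movel(W(-110,-19,170),max_speed=200)
bot.move_ptp(W(0,290,180),down(4.7)); st()
a=cv2.resize(imaging.capture("scene")[120:290,90:300],(400,324),interpolation=cv2.INTER_CUBIC)
b=cv2.resize(imaging.capture("top")[60:250,165:400],(400,324),interpolation=cv2.INTER_CUBIC)
cv2.imwrite("pics/s4.png",np.hstack([a,b]))
```

```text
False
t 17.0 tcp [418.3 -48.5  91.9] F [-0.9 -0.1  0.2] op -0.0 gf 0.0
False
t 17.87 tcp [474.1 -43.7  91.9] F [-1.3 -0.  -0.5] op 0.003 gf 0.0
t 19.68 tcp [531.  269.7 179.4] F [0.9 0.3 0.3] op -0.002 gf 0.0
```

View pics/s4.png

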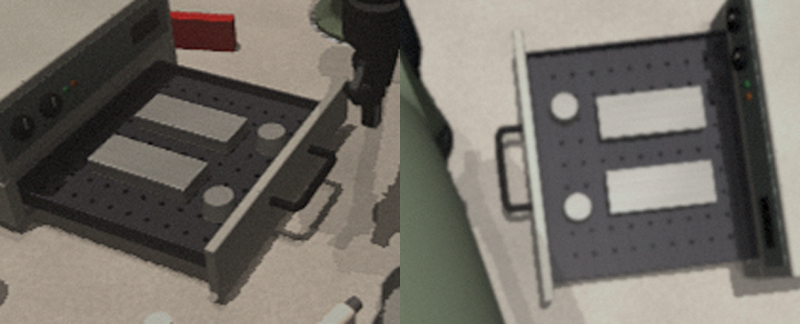

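Both dishes lie flat and apart: in the left crop at (190,118) and (147,162), in the right crop at (655,112) and (662,187). The pots are upright as before. Now I'll push the tray home on the handle bar.

Run:
```python
from h import *
o=(R.from_rotvec(np.radians(-15)*np.array([*ex,0]))*R.from_euler("xyz",down(4.7))).as_euler("xyz")
print(solve_ik(W(0,-95,45),o))
bot.movel(W(0,262,120),rot=o,max_speed=150)
print(bot.movel(W(0,256,45),max_speed=120,threshold=8)); st()
print(bot.movel(W(0,215,45),max_speed=50,threshold=3)); st()
print(bot.movel(W(0,-45,45),max_speed=100,threshold=25)); st()
print(bot.movel(W(0,-100,45),max_speed=25,threshold=14)); st()
cv2.imwrite("pics/s5.png",np.hstack([cv2.resize(imaging.capture(n),(400,300),interpolation=cv2.INTER_AREA) for n in ("scene","top")]))
```

```text
[-0.19451195  0.53390591 -0.43735695  0.52650511 -0.25163239  1.28501291]
False
t 21.14 tcp [534.7 237.1  45.9] F [ 0.4 -0.5  0.4] op 0.002 gf 0.0
True
t 21.73 tcp [535.9 208.4  44.7] F [-0.1 -0.   0.5] op -0.004 gf 0.0
False
t 24.62 tcp [559.5 -61.4  44.6] F [ 2.6  4.4 -2.8] op 0.003 gf 2.4777699261903763
True
t 25.92 tcp [562.  -90.9  44. ] F [0.9 1.6 0.1] op -0.003 gf 0.5836770124733448
```

View pics/s5.png

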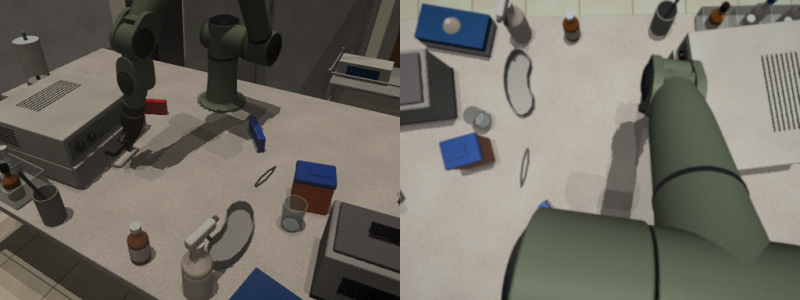

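The tray appears to be home: the drawer front is against the face near (110,150) in the left half. I'll press once more to be sure, back off and check.

Run:
```python
from h import *
print(bot.movel(W(0,-105,45),max_speed=15,threshold=22)); st()
bot.movel(W(0,-20,47),max_speed=150)
bot.movel(W(0,150,200),max_speed=200); st()
a=cv2.resize(imaging.capture("scene")[90:270,0:200],(400,360),interpolation=cv2.INTER_CUBIC)
t=imaging.capture("top"); b=cv2.resize(t[40:235,300:500],(400,360),interpolation=cv2.INTER_CUBIC)
cv2.imwrite("pics/s6.png",np.hstack([a,b]))
S=[569.7,-160.3]; print("front edges if home", proj("top",[[*(np.array(S)+x*ex+15*ey),98] for x in (-202,202)]), proj("top",[[*(np.array(S)+55*ey),62]]))
```

```text
True
t 26.79 tcp [561.3 -91.1  42.9] F [0.1 1.  0.9] op -0.002 gf 0.4925335804000497
t 28.58 tcp [542.1 130.5 199.2] F [ 0.2  0.4 -0.3] op -0.002 gf 0.0
front edges if home [[371.90084561 223.2998538 ]
 [350.33725271  63.95436669]] [[341.43745781 146.76578231]]
```

View pics/s6.png

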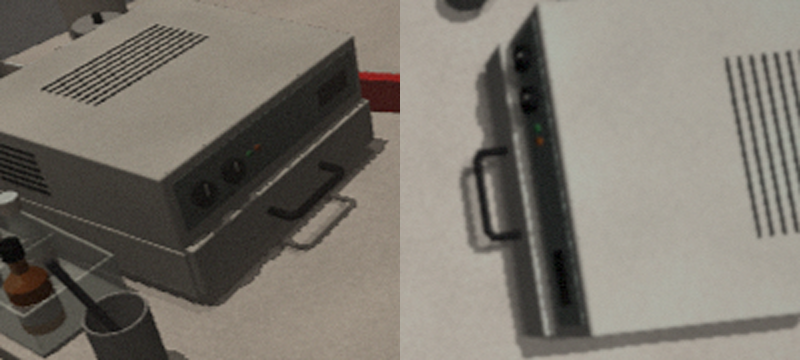

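The drawer front is flush with the face. The handle bar is at raw pixel (342,146), against (341,147) predicted for fully home, and the second press stopped at the same spot. Handing in.

```bash
python3 -c "
from h import *
print(bot.sign_off())"
```

```text
the job is handed in; nothing more can be done
None
```

Both dishes were laid flat, hollow side down and next to each other; the tray was then pushed fully home with the pots still hollow side down before the push, nothing else was touched, and the job was handed in at about 29 s.

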